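# Snap the blue pill box shut

## Task

The round pill box with the blue lid, standing in the white caddy, has not been closed properly: its three yellow snap tabs still stand up around the rim. Press each of the three tabs down until all are fully home, and leave the box standing upright where it is. The like box with the green lid is already shut.

Things in the scene. Friction and masses are not known exactly. Their poses are not given: they have to be found in the camera images.
- pillbox: Open round pill box: white, flat blue lid, 114 mm across, lid top 47 mm up, 0.4 kg, loose, upright in a fixed shallow white caddy (280 x 560 x 28 mm). Origin: centre of its underside, 4 mm above the table; z up. Yellow tabs on its rim, centres 49 mm from the axis; best pressed 46 mm from it. A like box with a green lid is shut; they swap places. Bottles and tins between them are up to 69 mm tall.
- tab_a (a joint): Travel (m) of the tab on the box's +x axis: 0 raised, 0.009 home on its stop; it starts at 0 to 0.002. The tab is a flat cap 30 mm (radial) x 28 mm with a skirt outside the rim and a red stem below. Its top is 62 mm above the box's underside raised, 53 mm home (6 mm above the lid). It slides straight down against a steady 5 to 6 N, stays where it is left, and counts as home beyond 0.007.
- tab_b (a joint): The same for the tab 120 degrees counter-clockwise (seen from above) from the box's +x axis.
- tab_c (a joint): The same for the tab 240 degrees counter-clockwise (seen from above) from the box's +x axis.
Not all that is in view belongs to the job. What is shaped like the pillbox but pink is not meant.

How it is judged (in metres and radians):
At the end, for the whole second after the job is handed in: All three tabs of the blue-lidded box are pressed home (each more than 7 of its 9 mm down), and the box stands at rest, upright within about 8 degrees and within 30 mm of where it was at the start (value of joint each of tab_a, tab_b, tab_c above 0.007 m and angle between pillbox's own z axis and vertical below 0.15 rad and distance of pillbox from where it was at the start of the episode below 0.03 m and linear speed of pillbox below 0.02 m/s); the robot touches nothing.
It also fails if it takes over 35 s, if anything falls off the work surface, if the arm or the gripper's body presses on something with over 40 N, if the wrist force passes 120 N, or if a joint passes its speed limit or range.

## Robot

A 7-joint arm with a two-finger parallel gripper is mounted at the origin on the work surface. World frame = base frame: x ahead of the robot, y to its left, z up, the work surface at z = 0. Lengths are in mm, angles in rad, forces in N, time in s.
With the tool pointing down it reaches from about 350 to 775 mm from the base axis. Payload 3.1 kg.
Tool frame: the origin (TCP) lies midway between the tips of the shut fingers; the grasp point (between the pads) lies 19 mm behind it; y points along the fingers, z is the direction in which the jaws open and shut, and the axes are right-handed (so a half turn about y gives the same grasp; the last joint's range is limited). The gripper opens to 85 mm and grips with 20 to 120 N. Pads are 22 mm wide; open, the fingers measure 114 mm over their backs; the gripper's body (76 mm by 85 mm) begins 54 mm behind the grasp point. The pads swing forward as they close: fully open they stand 13 mm farther back than shut.
Start: joints at [-1.306, 0.311, 0.014, 1.512, -0.004, 1.319, -0.027], TCP at [166.078, 524.343, 231.304] pointing down, gripper open.
Joint ranges: [-2.7, 2.7], [-0.3, 1.91], [-1.27, 1.3], [0.12, 2.57], [-1.44, 4.58], [0.2, 2.03], [-3.05, 3.05]. Speed limits (rad/s): [2.79, 2.79, 3.14, 3.14, 3.14, 3.14, 3.14].

## Interface

Orientations are given as a 3x3 rotation matrix whose columns are the frame's x, y, z axes.
In Python, from plant import status, eyes, job_done, models gives the robot as it stands.
- The arm moves only by the shell command python3 -m inch 'ROWS'. ROWS is JSON, a list of rows, each an object with "grip": the opening, from -1 (shut) to 1 (fully open), so that 0 is half open; "linear": the shift along the tool's x, y, z in mm, a list of three; "rotation": the turn, a rotation vector about the tool's x, y, z in rad, a list of three. A call has exactly 8 rows; each row is the pose to reach, as a shift and turn from the pose commanded when the call began, along the tool's axes at that moment; what a row does not reach only later rows make up. A row lasts 1/12 s, in which the tool goes at most 41.7 mm and 7.16 degrees, less where a joint would pass 70% of its speed; a pose out of reach is approached as far as the arm can. A call with a gripper value outside its range is refused whole. The fingers move at their own pace and stop on an object; the grip force is fixed at half the most. Time passes only in rows, so rows that repeat a pose let the fingers close, or fill a call up. It gives the time, the measured TCP pose, the force and the opening at its end, in the units of the state.
- status.observe(): the state, without advancing time (a new reading comes with each control period).
- eyes.snapshot(name): name is "scene" or "side" or "wrist"; returns the picture (420x560x3 uint8, red, green, blue); there is no depth.
- eyes.camera_model(name): a dict with "fov_y" (degrees; the focal length in pixels is half the picture's height over the tangent of half this angle, whatever the lens; pixels are square), "cx", "cy" (the principal point, pixels), "R" (3x3) and "t" (3): a world point X has camera coordinates R X + t. Camera axes: x right, y down, z forward; pixel columns grow to the right and rows downward; lengths in mm; the calibration is good to about 2 mm. A picture is of the moment at which its call begins: read the wrist's pose just before it. camera_model takes no time and is no camera call; for the wrist camera it gives the pose at the moment of the call.
- job_done(): hands the job in, once; it reports no verdict.
Trained networks look in the newest picture that a camera, given by its name, has taken for a name from the list of things; names that differ only in an ending like _2 or _b are one class to them, and where a whole thing is asked for, a point or a joint stands for the part that bears it (a point fixed in the world has none). Each returns a list of dicts, best first, with "confidence" (0 to 1); they miss things now and then, are a little off and sometimes report something else, mostly with a low value. They report only what shows in the picture. A call takes as long as a camera call. They do not tell look-alikes from the thing itself.
- models.cut_out(camera, target): "region" (420x560 bool, what is visible of it) and "point" ([column, row] in pixels, amid what is visible of it).
The state is a dict: "time": time; "q": joint angles; "qvel": joint speeds; "effort": joint torques, N m; "tcp_pos": TCP position; "eef_rot": TCP orientation; "ft_force": force on the tool from outside, world axes, zero at the start; "wrist_torque": the same for the moment, N m; "gripper_width": finger opening in mm.
Only numpy, scipy, OpenCV 4.12 (cv2) and the standard library are available. Lean on these libraries where they do the work, as an engineer would, in place of code of your own. Each camera call takes 0.05 s, during which the arm holds its last target.

## Working session

There is one attempt and no reset: what is moved stays moved. The work goes in short steps, Python scripts to look and compute and a shell command to move; the robot and the scene stay as the last step left them, time stands still between calls to the robot, and variables do not carry over. Pictures are saved under pics/ and viewed, and the job is handed in when it is done.

```bash
ls; mkdir -p pics; cat > h.py <<'E'
import numpy as np, cv2
from plant import status, eyes, models
def snap(n,f):
    cm=eyes.camera_model(n); im=eyes.snapshot(n); cv2.imwrite('pics/'+f,im[:,:,::-1]); return im,cm
def foc(cm): return 210/np.tan(np.radians(cm['fov_y'])/2)
def back(cm,uv,z):
    R=np.array(cm['R']);t=np.array(cm['t']);f=foc(cm)
    d=R.T@np.array([(uv[0]-cm['cx'])/f,(uv[1]-cm['cy'])/f,1]); c=-R.T@t
    return c+d*(z-c[2])/d[2]
def proj(cm,X):
    p=np.array(cm['R'])@np.array(X)+np.array(cm['t']);f=foc(cm); return [cm['cx']+f*p[0]/p[2],cm['cy']+f*p[1]/p[2]]
E
python3 - <<'E'
from h import *
s=status.observe(); print(s)
for n in ['scene','side','wrist']:
    im,cm=snap(n,n+'0.png'); print(n,cm)
E
```

```text
pics
{'time': 0.0, 'q': array([-1.30568732,  0.31173715,  0.01399775,  1.51309907, -0.00441922,
        1.31921067, -0.02716102]), 'qvel': array([ 0.00069461, -0.0006287 ,  0.00011752, -0.00050652, -0.00053366,
        0.0006097 ,  0.00201474]), 'effort': array([-1.69001173e-04, -3.79905796e+01,  1.46261794e-01, -2.30592942e+01,
        1.22987194e-02,  1.37337239e-02, -2.87623067e-06]), 'tcp_pos': array([165.86820838, 523.60179515, 230.1978427 ]), 'eef_rot': array([[ 9.53333980e-01, -6.53478026e-04,  3.01917033e-01],
       [-3.01917730e-01, -2.33351008e-03,  9.53331128e-01],
       [ 8.15454956e-05, -9.99997064e-01, -2.42191105e-03]]), 'ft_force': array([ 0.32672049,  0.20009538, -0.23698933]), 'wrist_torque': array([-0.05112534,  0.01807799,  0.040509  ]), 'gripper_width': 85.43339964558548}
scene {'fov_y': 52.3448935596924, 'cx': 278.66449105283493, 'cy': 210.65186589270678, 'R': array([[-0.27561974,  0.96116558, -0.01394575],
       [ 0.66822885,  0.18114912, -0.72156441],
       [-0.69101661, -0.20819635, -0.69220685]]), 't': array([ 204.48370884, -318.45318387, 1226.92711853])}
side {'fov_y': 55.66140522075626, 'cx': 283.54301372758783, 'cy': 208.78396423199248, 'R': array([[ 0.97066903, -0.24013549,  0.0116869 ],
       [-0.11579464, -0.50955665, -0.85260989],
       [ 0.21069703,  0.82624873, -0.52241727]]), 't': array([-530.50599452,   70.30809346,  871.324377  ])}
wrist {'fov_y': 65.08842041623296, 'cx': 278.4295782846034, 'cy': 207.50900582107545, 'R': array([[ 0.30062931,  0.9537391 , -0.00193428],
       [ 0.9178782 , -0.28877344,  0.27223063],
       [ 0.25907843, -0.08361594, -0.96223009]]), 't': array([-549.54982938,  -36.58349453,  379.00293376])}
```

View pics/scene0.png

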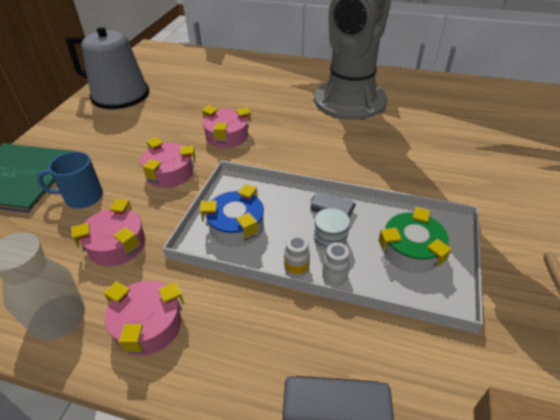

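View pics/side0.png

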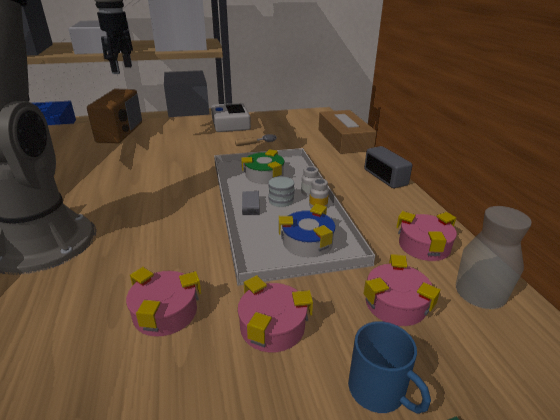

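View pics/wrist0.png

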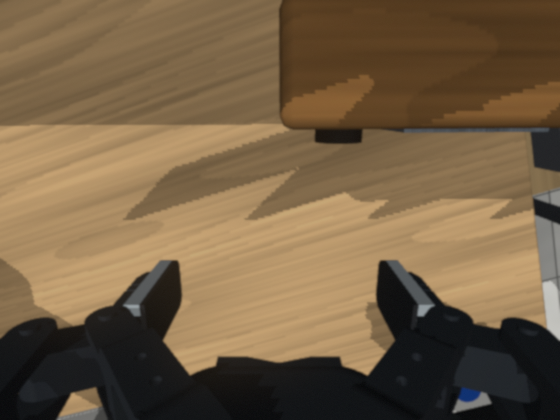

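Candidates: the blue-lid box at scene (234,214) and side (308,232). Look-alikes in the scene picture are the green box (415,240) and the pink boxes (225,125), (167,163), (112,235) and (144,315). I choose the blue one and check it in a crop.

```bash
python3 - <<'E'
from h import *
a=cv2.imread('pics/scene0.png'); b=cv2.imread('pics/side0.png')
A=cv2.resize(a[170:260,185:285],(400,360),interpolation=2); B=cv2.resize(b[195:265,262:352],(400,311),interpolation=2)
B=cv2.copyMakeBorder(B,0,49,0,0,0); cv2.imwrite('pics/crop1.png',np.hstack([A,B]))
for n in ['scene','side']:
    cm=eyes.camera_model(n)
    for t in ['pillbox','tab_a']:
        for d in models.cut_out(n,t):
            p=d['point']; print(n,t,round(d['confidence'],2),p,d['region'].sum(),back(cm,p,66 if t!='pillbox' else 51).round(0))
E
```

```text
scene pillbox 0.78 [233.3, 215.1] 2960 [ 581. -136.   51.]
scene pillbox 0.78 [109.1, 232.7] 3351 [ 685. -341.   51.]
scene pillbox 0.75 [148.0, 314.1] 4776 [ 822. -187.   51.]
scene pillbox 0.65 [224.5, 122.0] 1692 [ 277. -272.   51.]
scene pillbox 0.62 [168.3, 164.8] 2048 [ 471. -328.   51.]
scene tab_a 0.81 [121.2, 204.5] 250 [ 624. -348.   66.]
scene tab_a 0.8 [125.3, 337.9] 529 [ 875. -191.   66.]
scene tab_a 0.78 [208.4, 205.8] 229 [ 584. -184.   66.]
scene tab_a 0.77 [173.1, 291.6] 375 [ 782. -161.   66.]
scene tab_a 0.73 [247.2, 224.6] 342 [612. -96.  66.]
scene tab_a 0.68 [219.2, 134.2] 204 [ 351. -255.   66.]
scene tab_a 0.68 [210.5, 113.0] 138 [ 270. -310.   66.]
scene tab_a 0.63 [185.9, 151.6] 173 [ 434. -300.   66.]
scene tab_a 0.62 [117.0, 292.9] 361 [ 808. -245.   66.]
scene tab_a 0.62 [126.3, 238.5] 367 [ 701. -292.   66.]
scene tab_a 0.57 [77.3, 232.9] 280 [ 712. -385.   66.]
scene tab_a 0.55 [152.6, 143.6] 136 [ 425. -387.   66.]
scene tab_a 0.48 [151.8, 168.6] 273 [ 508. -345.   66.]
scene tab_a 0.47 [245.4, 113.5] 97 [ 250. -226.   66.]
scene tab_a 0.44 [247.1, 19
[... 330 characters left out ...]
9 [302.5, 296.7] 304 [ 488. -361.   66.]
side tab_a 0.87 [145.8, 313.4] 459 [ 245. -341.   66.]
side tab_a 0.83 [375.9, 285.6] 405 [ 615. -364.   66.]
side tab_a 0.81 [427.1, 291.7] 379 [ 691. -397.   66.]
side tab_a 0.74 [137.0, 272.7] 260 [ 226. -240.   66.]
side tab_a 0.73 [187.4, 278.1] 268 [ 310. -274.   66.]
side tab_a 0.71 [323.8, 236.9] 268 [ 575. -212.   66.]
side tab_a 0.71 [398.0, 261.6] 218 [ 681. -315.   66.]
side tab_a 0.52 [256.8, 284.1] 312 [ 422. -315.   66.]
side tab_a 0.49 [445.2, 215.7] 182 [ 855. -196.   66.]
side tab_a 0.45 [402.4, 218.8] 168 [ 759. -187.   66.]
side tab_a 0.44 [285.8, 221.2] 155 [ 516. -140.   66.]
side tab_a 0.42 [317.0, 210.5] 147 [ 593. -114.   66.]
```

View pics/crop1.png

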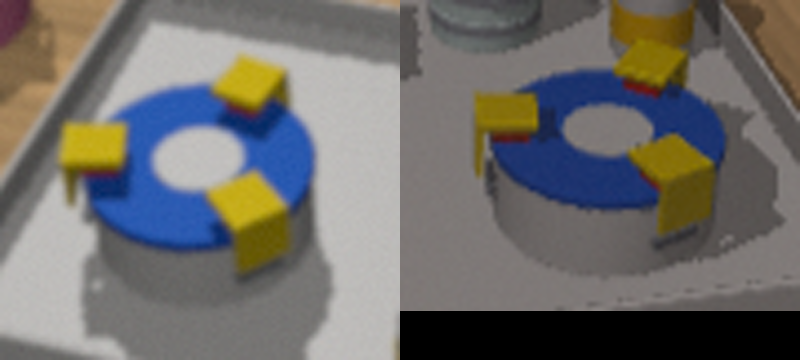

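The crop shows the blue lid with three raised tabs, red stems visible under each. In the scene picture the tops are at about (248,191), (209,206) and (248,220), and the lid disc at (235,210). Next I fit the box pose from both views.

```bash
python3 - <<'E'
from h import *
from scipy.optimize import least_squares
S=eyes.camera_model('scene');D=eyes.camera_model('side')
sc=[(247.7,190.75),(208.75,206.2),(247.5,220)];sd=[(318.7,209.4),(285.9,220),(323,230.6)]
print('disc',back(S,(234.75,209.5),51),back(D,(308.8,224.25),51))
for p in sc: print('s',back(S,p,65.5))
for p in sd: print('d',back(D,p,65.5))
E
```

```text
disc [ 565.81821507 -138.44434834   51.        ] [ 566.54559555 -140.78518106   51.        ]
s [ 522.38190461 -125.84401474   65.5       ]
s [ 584.2252946  -183.17712997   65.5       ]
s [600.05063254 -99.49560712  65.5       ]
d [ 597.90539909 -110.14017814   65.5       ]
d [ 517.3560633  -135.35002448   65.5       ]
d [ 580.75925399 -189.96803146   65.5       ]
```

```bash
python3 - <<'E'
from h import *
s=status.observe();W=eyes.camera_model('wrist');R=np.array(W['R']);c=-R.T@np.array(W['t']);E=s['eef_rot']
print('cam',c,'in tool',E.T@(c-s['tcp_pos']),'fwd tool',E.T@R[2])
# where box seen if tcp at X with same orient
for X in ([520,-140,200],[500,-130,230],[490,-120,200]):
    M=dict(W); M['t']=-R@(c+np.array(X)-s['tcp_pos']); print(X,[np.round(proj(M,p)) for p in ([567,-140,51],[522,-127,65],[583,-186,65],[599,-104,65])], E.T@(np.array(X)-s['tcp_pos']))
S=eyes.camera_model('scene');D=eyes.camera_model('side')
print('bottle',back(S,(297,243),73),back(S,(338,250),73),back(D,(319,186),73),back(D,(310,173),73))
E
```

```text
cam [100.67765831 545.52063997 374.31303765] in tool [ -68.7452684  -143.27924424    0.53771488] fwd tool [2.72148616e-01 9.62255052e-01 5.87919698e-04]
[520, -140, 200] [array([293., 239.]), array([293., 194.]), array([251., 274.]), array([341., 264.])] [ 537.96700398   31.34984871 -526.30164167]
[500, -130, 230] [array([288., 248.]), array([288., 209.]), array([250., 279.]), array([331., 271.])] [ 515.8822849     1.34709742 -522.82312208]
[490, -120, 200] [array([282., 272.]), array([281., 232.]), array([241., 306.]), array([328., 298.])] [ 503.32875218   31.3430007  -516.29207298]
bottle [637.58467085   3.95788082  73.        ] [634.68394562  74.66251026  73.        ] [627.79184119 -20.18109278  73.        ] [627.35823484  51.15930104  73.        ]
```

```bash
python3 -m inch '[{"grip":1,"linear":[20,0,-20],"rotation":[0,0,0]},{"grip":1,"linear":[48,0,-48],"rotation":[0,0,0]},{"grip":1,"linear":[76,0,-76],"rotation":[0,0,0]},{"grip":1,"linear":[104,0,-104],"rotation":[0,0,0]},{"grip":1,"linear":[132,0,-132],"rotation":[0,0,0]},{"grip":1,"linear":[160,0,-160],"rotation":[0,0,0]},{"grip":1,"linear":[180,0,-180],"rotation":[0,0,0]},{"grip":1,"linear":[200,0,-200],"rotation":[0,0,0]}]'
```

```text
time: 1.02
tcp_pos: [297.1, 271.2, 231.6]
eef_rot: [[0.953, 0.0, 0.304], [-0.304, 0.001, 0.953], [0.0, -1.0, 0.001]]
ft_force: [0.4, 0.1, 0.2]
gripper_width: 85.3
```

```bash
python3 -m inch '[{"grip":1,"linear":[20,0,-20],"rotation":[0,0,0]},{"grip":1,"linear":[48,0,-48],"rotation":[0,0,0]},{"grip":1,"linear":[76,0,-76],"rotation":[0,0,0]},{"grip":1,"linear":[104,0,-104],"rotation":[0,0,0]},{"grip":1,"linear":[132,0,-132],"rotation":[0,0,0]},{"grip":1,"linear":[160,0,-160],"rotation":[0,0,0]},{"grip":1,"linear":[185,0,-185],"rotation":[0,0,0]},{"grip":1,"linear":[205,0,-205],"rotation":[0,0,0]}]'
python3 -m inch '[{"grip":1,"linear":[20,0,-20],"rotation":[0,0,0]},{"grip":1,"linear":[45,0,-45],"rotation":[0,0,0]},{"grip":1,"linear":[70,0,-70],"rotation":[0,0,0]},{"grip":1,"linear":[90,0,-90],"rotation":[0,0,0]},{"grip":1,"linear":[105,0,-105],"rotation":[0,0,0]},{"grip":1,"linear":[110,0,-115],"rotation":[0,0,0]},{"grip":1,"linear":[110,0,-115],"rotation":[0,0,0]},{"grip":1,"linear":[110,0,-115],"rotation":[0,0,0]}]'
python3 - <<'E'
from h import *
im,cm=snap('wrist','wrist1.png')
print(status.observe()['q'].round(2))
for d in models.cut_out('wrist','tab_a')+models.cut_out('wrist','pillbox'):
    print(round(d['confidence'],2),d['point'],d['region'].sum(),back(cm,d['point'],65.5).round(1))
E
```

```text
time: 1.68
tcp_pos: [430.8, 12.7, 231.8]
eef_rot: [[0.952, 0.002, 0.305], [-0.305, -0.0, 0.952], [0.002, -1.0, 0.0]]
ft_force: [1.1, 1.0, -0.2]
gripper_width: 85.7
time: 2.35
tcp_pos: [499.8, -127.1, 231.1]
eef_rot: [[0.953, -0.001, 0.303], [-0.303, 0.0, 0.953], [-0.001, -1.0, 0.0]]
ft_force: [0.6, 0.9, 0.1]
gripper_width: 85.3
[-0.34  0.28  0.71  1.62 -0.19  1.31  1.66]
0.96 [332.0, 268.0] 844 [596.  -99.   65.5]
0.87 [248.3, 274.4] 810 [ 576.8 -183.5   65.5]
0.81 [67.1, 242.5] 946 [ 488.3 -345.6   65.5]
0.81 [6.3, 183.2] 351 [ 416.1 -372.6   65.5]
0.78 [79.9, 160.6] 1423 [ 417.8 -295.7   65.5]
0.67 [198.7, 366.6] 72 [ 668.4 -274.3   65.5]
0.66 [63.7, 37.9] 1779 [ 319.3 -261.    65.5]
0.95 [287.6, 246.6] 9790 [ 559.5 -135.6   65.5]
0.91 [185.1, 347.5] 1333 [ 640.1 -279.4   65.5]
0.7 [62.1, 190.8] 11577 [ 438.9 -325.3   65.5]
0.67 [59.3, 23.0] 6013 [ 308.  -259.2   65.5]
```

View pics/wrist1.png

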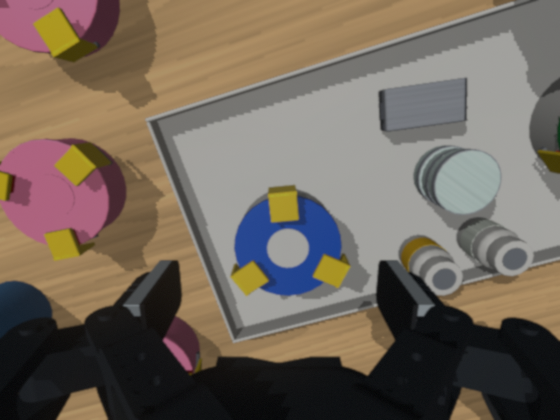

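The wrist picture shows the blue box below, lid disc at (288,248), tabs at about (284,204), (250,278) and (332,269). The bottles at (440,275) are well clear of it.

```bash
python3 - <<'E'
from h import *
im=cv2.imread('pics/wrist1.png'); cv2.imwrite('pics/crop2.png',cv2.resize(im[170:310,220:360],(560*1,560),interpolation=2))
E
```

```text
(no output)
```

View pics/crop2.png

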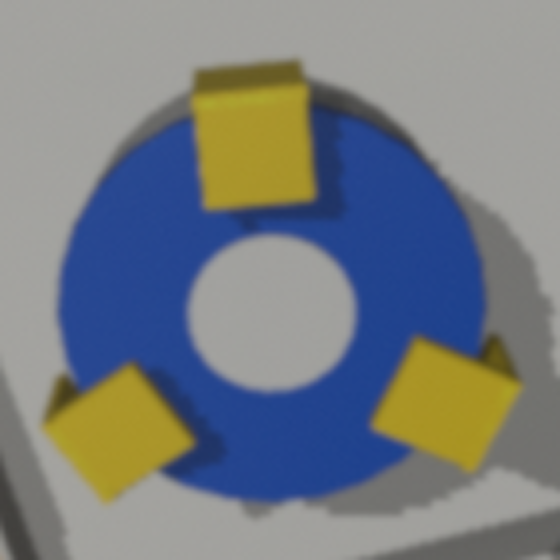

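```bash
python3 - <<'E'
from h import *
from scipy.optimize import least_squares
s=status.observe();W=eyes.camera_model('wrist');S=eyes.camera_model('scene');D=eyes.camera_model('side')
obs=[(W,[(283.75,207),(250,278.25),(331.5,271.25)],(288,248.25)),(S,[(247.7,190.75),(208.75,206.2),(247.5,220)],(234.75,209.5)),(D,[(285.9,220),(323,230.6),(318.7,209.4)],(308.8,224.25))]
def res(p,o=obs):
    r=[]
    for cm,t,d in o:
        r+=list(np.subtract(proj(cm,[p[0],p[1],51]),d))
        for i in range(3):
            a=p[2]+i*2.0944
            r+=list(np.subtract(proj(cm,[p[0]+49*np.cos(a),p[1]+49*np.sin(a),65+p[3+i]]),t[i]))
    return r+list(np.array(p[3:])*.3)
for o in (obs,obs[:1],obs[1:]):
    f=least_squares(lambda p:res(p,o),[567,-140,2.86,0,0,0]); print(f.x.round(2),np.abs(f.fun).max().round(2))
    if o is obs: p=f.x
E_=s['eef_rot']
for i in range(3):
    a=p[2]+i*2.0944; X=np.array([p[0]+46*np.cos(a),p[1]+46*np.sin(a),85]); print(X.round(1),(E_.T@(X-s['tcp_pos'])).round(1),np.degrees(a))
print(s['tcp_pos'],s['eef_rot'].round(3))
E
```

```text
[ 567.79 -135.53    2.94   -3.     -2.25   -1.66] 1.88
[ 5.6732e+02 -1.3452e+02  2.9400e+00 -3.1000e-01 -7.6000e-01 -4.0000e-02] 0.3
[ 566.6  -138.4     2.94   -2.87   -1.99   -2.22] 0.95
[ 522.7 -126.2   85. ] [ 22.2 146.2   5.6] 168.31059790030042
[ 582.2 -179.2   85. ] [ 94.8 146.1 -27.2] 288.31087851250004
[ 598.4 -101.2   85. ] [ 86.9 146.2  52.1] 408.31115912469966
[ 499.94272579 -125.07073398  231.20778917] [[ 0.954 -0.     0.3  ]
 [-0.3    0.001  0.954]
 [-0.001 -1.     0.001]]
```

```bash
python3 -m inch '[{"grip":-1,"linear":[8,15,2],"rotation":[0,0,0]},{"grip":-1,"linear":[15,45,5],"rotation":[0,0,0]},{"grip":-1,"linear":[21,75,7],"rotation":[0,0,0]},{"grip":-1,"linear":[21,105,7],"rotation":[0,0,0]},{"grip":-1,"linear":[21,130,7],"rotation":[0,0,0]},{"grip":-1,"linear":[21,145,7],"rotation":[0,0,0]},{"grip":-1,"linear":[21,150,7],"rotation":[0,0,0]},{"grip":-1,"linear":[21,150,7],"rotation":[0,0,0]}]'
python3 - <<'E'
from h import *
im,cm=snap('wrist','wrist2.png'); im2,_=snap('side','side2.png')
a=cv2.resize(im2[170:290,240:400],(640,480),interpolation=2); cv2.imwrite('pics/s2c.png',a[:,:,::-1])
E
```

```text
time: 3.17
tcp_pos: [521.2, -124.8, 80.1]
eef_rot: [[0.954, -0.003, 0.3], [-0.3, 0.001, 0.954], [-0.003, -1.0, 0.0]]
ft_force: [-0.1, 0.2, -0.5]
gripper_width: -0.1
```

View pics/wrist2.png

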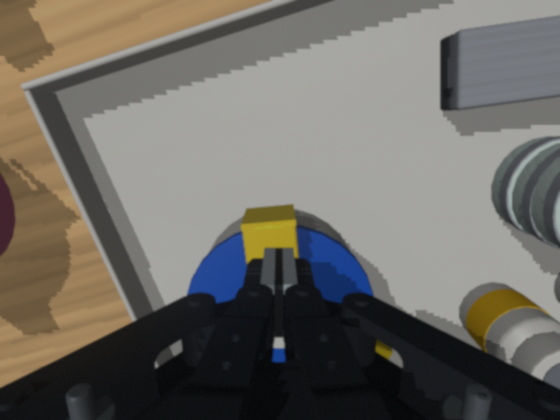

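View pics/s2c.png

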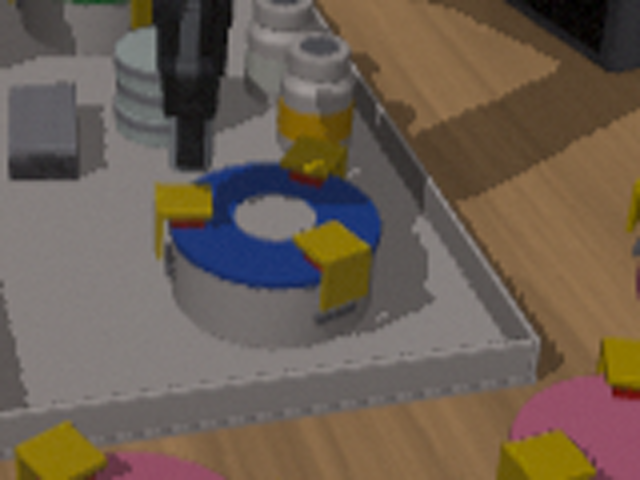

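```bash
python3 -m inch '[{"grip":-1,"linear":[-1,6,-2],"rotation":[0,0,0]},{"grip":-1,"linear":[-1,12,-2],"rotation":[0,0,0]},{"grip":-1,"linear":[-1,15,-2],"rotation":[0,0,0]},{"grip":-1,"linear":[-1,17,-2],"rotation":[0,0,0]},{"grip":-1,"linear":[-1,19,-2],"rotation":[0,0,0]},{"grip":-1,"linear":[-1,21,-2],"rotation":[0,0,0]},{"grip":-1,"linear":[-1,23,-2],"rotation":[0,0,0]},{"grip":-1,"linear":[-1,24,-2],"rotation":[0,0,0]}]'
```

```text
time: 3.93
tcp_pos: [520.5, -128.1, 57.7]
eef_rot: [[0.953, -0.0, 0.302], [-0.302, 0.0, 0.953], [-0.0, -1.0, 0.0]]
ft_force: [-1.9, 0.7, 5.7]
gripper_width: -0.1
```

```bash
python3 -m inch '[{"grip":-1,"linear":[0,0.5,0],"rotation":[0,0,0]},{"grip":-1,"linear":[0,1,0],"rotation":[0,0,0]},{"grip":-1,"linear":[0,1.5,0],"rotation":[0,0,0]},{"grip":-1,"linear":[0,2,0],"rotation":[0,0,0]},{"grip":-1,"linear":[0,2,0],"rotation":[0,0,0]},{"grip":-1,"linear":[0,2,0],"rotation":[0,0,0]},{"grip":-1,"linear":[0,2,0],"rotation":[0,0,0]},{"grip":-1,"linear":[0,2,0],"rotation":[0,0,0]}]'
```

```text
time: 4.6
tcp_pos: [520.7, -128.2, 57.0]
eef_rot: [[0.953, 0.001, 0.302], [-0.302, 0.001, 0.953], [0.0, -1.0, 0.001]]
ft_force: [-4.6, 1.8, 14.1]
gripper_width: 0.2
```

Tab a (the one nearest the base): force jumped from 5.7 to 14 N with the TCP at z 57.0, exactly the home height, so it is on its stop. Next I lift and go over to the second tab.

```bash
python3 -m inch '[{"grip":-1,"linear":[0,-10,0],"rotation":[0,0,0]},{"grip":-1,"linear":[0,-28,0],"rotation":[0,0,0]},{"grip":-1,"linear":[15,-30,-6],"rotation":[0,0,0]},{"grip":-1,"linear":[40,-30,-17],"rotation":[0,0,0]},{"grip":-1,"linear":[62,-30,-27],"rotation":[0,0,0]},{"grip":-1,"linear":[74,-30,-32],"rotation":[0,0,0]},{"grip":-1,"linear":[74,-30,-32],"rotation":[0,0,0]},{"grip":-1,"linear":[74,-30,-32],"rotation":[0,0,0]}]'
python3 - <<'E'
from h import *
im,_=snap('scene','scene3.png'); im2,_=snap('side','side3.png')
a=cv2.resize(im[140:260,170:300],(390,360),interpolation=2);b=cv2.resize(im2[170:290,250:380],(390,360),interpolation=2); cv2.imwrite('pics/c3.png',np.hstack([a,b])[:,:,::-1])
E
```

```text
time: 5.27
tcp_pos: [581.5, -181.6, 85.0]
eef_rot: [[0.953, -0.0, 0.303], [-0.303, -0.001, 0.953], [-0.0, -1.0, -0.001]]
ft_force: [-0.7, 0.3, -1.0]
gripper_width: 0.1
```

View pics/c3.png

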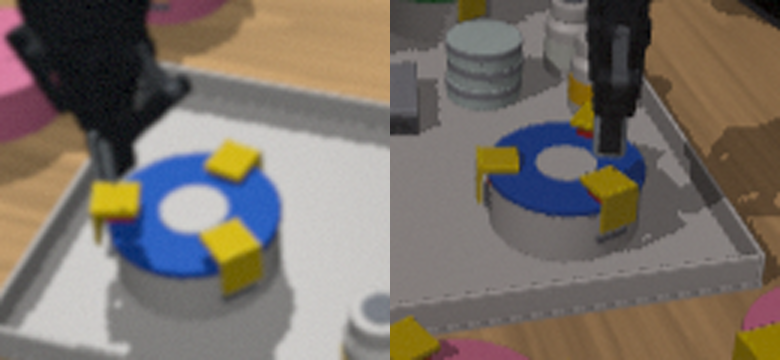

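The crop shows the first tab lowered with no red stem left, scene crop (233,160). The finger hangs above the second tab, scene crop (115,197), which still shows red. I press it now.

```bash
python3 -m inch '[{"grip":-1,"linear":[0,8,0],"rotation":[0,0,0]},{"grip":-1,"linear":[0,15,0],"rotation":[0,0,0]},{"grip":-1,"linear":[0,18,0],"rotation":[0,0,0]},{"grip":-1,"linear":[0,20,0],"rotation":[0,0,0]},{"grip":-1,"linear":[0,22,0],"rotation":[0,0,0]},{"grip":-1,"linear":[0,24,0],"rotation":[0,0,0]},{"grip":-1,"linear":[0,26,0],"rotation":[0,0,0]},{"grip":-1,"linear":[0,28,0],"rotation":[0,0,0]}]'
python3 -m inch '[{"grip":-1,"linear":[0,0.5,0],"rotation":[0,0,0]},{"grip":-1,"linear":[0,1,0],"rotation":[0,0,0]},{"grip":-1,"linear":[0,1.5,0],"rotation":[0,0,0]},{"grip":-1,"linear":[0,2,0],"rotation":[0,0,0]},{"grip":-1,"linear":[0,2,0],"rotation":[0,0,0]},{"grip":-1,"linear":[0,2,0],"rotation":[0,0,0]},{"grip":-1,"linear":[0,2,0],"rotation":[0,0,0]},{"grip":-1,"linear":[0,2,0],"rotation":[0,0,0]}]'
```

```text
time: 6.03
tcp_pos: [580.5, -179.9, 57.6]
eef_rot: [[0.953, -0.002, 0.302], [-0.302, 0.002, 0.953], [-0.003, -1.0, 0.002]]
ft_force: [-3.1, 2.5, 5.9]
gripper_width: 0.1
time: 6.7
tcp_pos: [580.8, -180.0, 57.1]
eef_rot: [[0.953, -0.001, 0.302], [-0.302, 0.003, 0.953], [-0.002, -1.0, 0.002]]
ft_force: [-4.6, 2.9, 12.4]
gripper_width: 0.1
```

Second tab is on its stop too: 12.4 N at z 57.1. On to the third.

```bash
python3 -m inch '[{"grip":-1,"linear":[0,-10,0],"rotation":[0,0,0]},{"grip":-1,"linear":[0,-28,0],"rotation":[0,0,0]},{"grip":-1,"linear":[-2,-30,15],"rotation":[0,0,0]},{"grip":-1,"linear":[-4,-30,42],"rotation":[0,0,0]},{"grip":-1,"linear":[-7,-30,66],"rotation":[0,0,0]},{"grip":-1,"linear":[-8,-30,79],"rotation":[0,0,0]},{"grip":-1,"linear":[-8,-30,79],"rotation":[0,0,0]},{"grip":-1,"linear":[-8,-30,79],"rotation":[0,0,0]}]'
python3 - <<'E'
from h import *
im,_=snap('scene','scene4.png'); im2,_=snap('side','side4.png')
a=cv2.resize(im[140:260,170:300],(390,360),interpolation=2);b=cv2.resize(im2[170:290,250:380],(390,360),interpolation=2); cv2.imwrite('pics/c4.png',np.hstack([a,b])[:,:,::-1])
E
```

```text
time: 7.37
tcp_pos: [597.8, -103.4, 85.2]
eef_rot: [[0.954, 0.0, 0.3], [-0.3, -0.001, 0.954], [0.0, -1.0, -0.001]]
ft_force: [-0.7, -1.0, 0.7]
gripper_width: 0.0
```

View pics/c4.png

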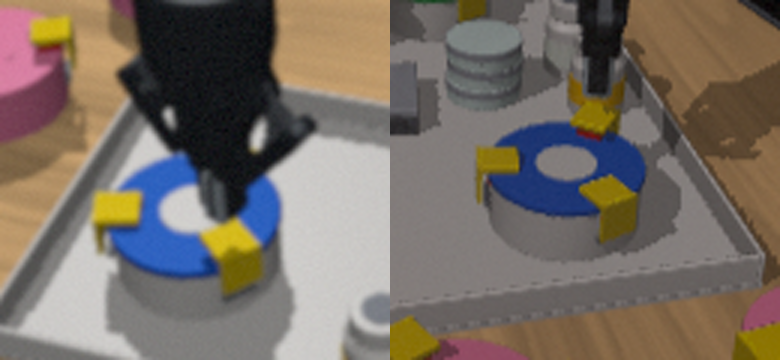

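The second tab is down as well and the box has not moved. The finger is above the third tab, side crop (597,118), which still shows red.

```bash
python3 -m inch '[{"grip":-1,"linear":[0,8,0],"rotation":[0,0,0]},{"grip":-1,"linear":[0,15,0],"rotation":[0,0,0]},{"grip":-1,"linear":[0,18,0],"rotation":[0,0,0]},{"grip":-1,"linear":[0,20,0],"rotation":[0,0,0]},{"grip":-1,"linear":[0,22,0],"rotation":[0,0,0]},{"grip":-1,"linear":[0,24,0],"rotation":[0,0,0]},{"grip":-1,"linear":[0,26,0],"rotation":[0,0,0]},{"grip":-1,"linear":[0,28,0],"rotation":[0,0,0]}]'
python3 -m inch '[{"grip":-1,"linear":[0,0.5,0],"rotation":[0,0,0]},{"grip":-1,"linear":[0,1,0],"rotation":[0,0,0]},{"grip":-1,"linear":[0,1.5,0],"rotation":[0,0,0]},{"grip":-1,"linear":[0,2,0],"rotation":[0,0,0]},{"grip":-1,"linear":[0,2,0],"rotation":[0,0,0]},{"grip":-1,"linear":[0,2,0],"rotation":[0,0,0]},{"grip":-1,"linear":[0,2,0],"rotation":[0,0,0]},{"grip":-1,"linear":[0,2,0],"rotation":[0,0,0]}]'
```

```text
time: 8.13
tcp_pos: [596.6, -104.4, 57.6]
eef_rot: [[0.953, -0.002, 0.303], [-0.303, -0.001, 0.953], [-0.002, -1.0, -0.001]]
ft_force: [-3.5, -1.6, 5.0]
gripper_width: -0.1
time: 8.8
tcp_pos: [596.7, -104.4, 57.1]
eef_rot: [[0.953, -0.001, 0.303], [-0.303, -0.0, 0.953], [-0.001, -1.0, -0.0]]
ft_force: [-4.9, -0.4, 11.5]
gripper_width: 0.1
```

Third tab is on its stop: 11.5 N at z 57.1. I lift clear and look again from the viewing pose.

```bash
python3 -m inch '[{"grip":-1,"linear":[0,-8,0],"rotation":[0,0,0]},{"grip":-1,"linear":[0,-25,0],"rotation":[0,0,0]},{"grip":-1,"linear":[-10,-55,-5],"rotation":[0,0,0]},{"grip":-1,"linear":[-30,-85,-20],"rotation":[0,0,0]},{"grip":-1,"linear":[-50,-110,-35],"rotation":[0,0,0]},{"grip":-1,"linear":[-70,-135,-45],"rotation":[0,0,0]},{"grip":-1,"linear":[-85,-155,-52],"rotation":[0,0,0]},{"grip":-1,"linear":[-95,-170,-55],"rotation":[0,0,0]}]'
python3 -m inch '[{"grip":1,"linear":[-15,-5,0],"rotation":[0,0,0]},{"grip":1,"linear":[-20,-5,0],"rotation":[0,0,0]},{"grip":1,"linear":[-20,-5,0],"rotation":[0,0,0]},{"grip":1,"linear":[-20,-5,0],"rotation":[0,0,0]},{"grip":1,"linear":[-20,-5,0],"rotation":[0,0,0]},{"grip":1,"linear":[-20,-5,0],"rotation":[0,0,0]},{"grip":1,"linear":[-20,-5,0],"rotation":[0,0,0]},{"grip":1,"linear":[-20,-5,0],"rotation":[0,0,0]}]'
python3 - <<'E'
from h import *
im,_=snap('scene','scene5.png'); im2,_=snap('side','side5.png'); im3,cm=snap('wrist','wrist5.png')
a=cv2.resize(im[170:260,185:285],(400,360),interpolation=2);b=cv2.resize(im2[190:270,262:351],(400,360),interpolation=2); cv2.imwrite('pics/c5.png',np.hstack([a,b])[:,:,::-1])
print(status.observe()['ft_force'])
for n in ('wrist','scene'):
    for d in models.cut_out(n,'pillbox')[:2]: print(n,d['confidence'],d['point'],back(eyes.camera_model(n),d['point'],51).round(1))
E
```

```text
time: 9.47
tcp_pos: [489.6, -128.6, 227.6]
eef_rot: [[0.953, 0.003, 0.305], [-0.305, 0.0, 0.953], [0.003, -1.0, 0.001]]
ft_force: [0.0, -0.6, 0.3]
gripper_width: -0.3
time: 10.13
tcp_pos: [471.7, -121.1, 229.8]
eef_rot: [[0.953, -0.001, 0.302], [-0.302, -0.001, 0.953], [-0.001, -1.0, -0.001]]
ft_force: [-0.0, -0.2, 0.4]
gripper_width: 85.2
[-0.97469659  0.30265491 -0.44315683]
wrist 0.95 [290.6, 270.3] [ 564.  -135.8   51. ]
wrist 0.76 [62.9, 39.4] [ 287.2 -263.4   51. ]
scene 0.98 [232.1, 216.1] [ 584.3 -137.    51. ]
scene 0.83 [145.3, 316.2] [ 826.8 -189.1   51. ]
```

View pics/c5.png

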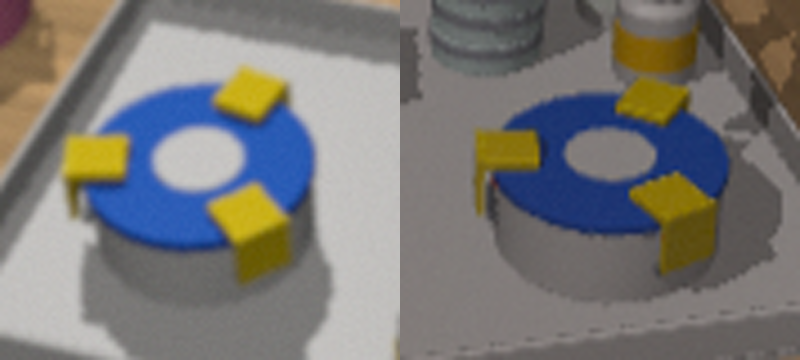

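View pics/wrist5.png

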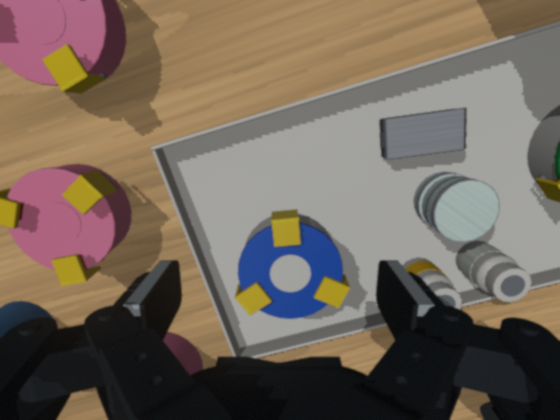

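All three tabs sit low on the lid with no red stems showing. The lid disc is still at scene (235,210), so the box is upright and unmoved. The arm is clear at z 230. I'm handing it in.

```bash
python3 -c "
from plant import job_done; print(job_done())"
```

```text
the job is handed in; nothing more can be done
None
```

I pressed the three tabs of the blue-lidded box down one after another with the shut fingertips, lifted clear and handed the job in at about 10.3 s. No verdict was reported.

- **Tabs:** the force rose from about 5–6 N while each tab slid to 11.5–14 N at a TCP height of 57.0–57.1 mm. The home height is 57 mm, so each tab was on its stop. The last scene and side pictures show all three tabs low, with no red stems.
- **Box:** it stands upright, and its lid disc is at the same pixel in the scene picture as at the start, (235,210).
- **Arm:** it ended at z about 230 mm with no contact force. The highest force I read was 14 N vertical.
- **Disagreements:** before pressing, the wrist camera and the two fixed cameras differed by about 4 mm in the box's y position. I aimed between them, and the 30 mm tabs allowed for that. The network missed one tab in the first wrist picture, so I read the tab corners by eye from the crops instead.

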